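# Check off the racked vials on the key counter

## Task

Check off the three vials that stand in the wooden rack: going along the rack from left to right as the robot sees it, push down the matching key on the counter for each vial in turn, gently, with the fingertips, all the way down so that it stays down. The white, blue and black keys are for the clear vials with caps of those colours, the orange key is for the amber-brown vial; leave up the key of the vial outside the rack, do not pick up or shift the vials, the eraser or the loupe, and finish clear of everything.

Things in the scene. Friction and masses are not known exactly. Their poses are not given: they have to be found in the camera images.
- counter: the check-off counter: an aluminium rail, 70 x 230 mm and 12 mm high, fixed to the bench, carrying four key modules side by side in a row, 52 mm apart, in varying order; press it and its keys with less than 25 N. Origin: centre of its underside; x across it, away from the robot, y along it to the robot's left, z up
- key_white (a joint): how far the white key (for the clear vial with the white cap) has been pushed down, in m: 0 up, 0.010 down on its cushioned stop (which gives 1 mm for every 2.5 N above 4 N, 6 mm at most). It slides straight down against a friction of 3 N and stays where it is left; it counts as pushed down from 0.006 m
- module_white: the fixed grey housing of the white key, 54 x 48 mm and 18 mm high, its top 30 mm above the bench; the key stands in its middle. Origin: centre of its underside; axes as the counter's
- key_white_top (a point): centre of the top of the white key, a round white push key 27 mm in diameter; 51 mm above the bench while up. z up, y along the row (to the robot's left), x across it, away from the robot; the point moves down with the key
- key_blue (a joint): how far the blue key (for the clear vial with the blue cap) has been pushed down, in m: 0 up, 0.010 down on its cushioned stop (which gives 1 mm for every 2.5 N above 4 N, 6 mm at most). It slides straight down against a friction of 3 N and stays where it is left; it counts as pushed down from 0.006 m
- module_blue: the fixed grey housing of the blue key, 54 x 48 mm and 18 mm high, its top 30 mm above the bench; the key stands in its middle. Origin: centre of its underside; axes as the counter's
- key_blue_top (a point): centre of the top of the blue key, a round blue push key 27 mm in diameter; 51 mm above the bench while up. z up, y along the row (to the robot's left), x across it, away from the robot; the point moves down with the key
- key_black (a joint): how far the black key (for the clear vial with the black cap) has been pushed down, in m: 0 up, 0.010 down on its cushioned stop (which gives 1 mm for every 2.5 N above 4 N, 6 mm at most). It slides straight down against a friction of 3 N and stays where it is left; it counts as pushed down from 0.006 m
- module_black: the fixed grey housing of the black key, 54 x 48 mm and 18 mm high, its top 30 mm above the bench; the key stands in its middle. Origin: centre of its underside; axes as the counter's
- key_black_top (a point): centre of the top of the black key, a round black push key 27 mm in diameter; 51 mm above the bench while up. z up, y along the row (to the robot's left), x across it, away from the robot; the point moves down with the key
- key_orange (a joint): how far the orange key (for the amber-brown vial) has been pushed down, in m: 0 up, 0.010 down on its cushioned stop (which gives 1 mm for every 2.5 N above 4 N, 6 mm at most). It slides straight down against a friction of 3 N and stays where it is left; it counts as pushed down from 0.006 m
- module_orange: the fixed grey housing of the orange key, 54 x 48 mm and 18 mm high, its top 30 mm above the bench; the key stands in its middle. Origin: centre of its underside; axes as the counter's
- key_orange_top (a point): centre of the top of the orange key, a round orange push key 27 mm in diameter; 51 mm above the bench while up. z up, y along the row (to the robot's left), x across it, away from the robot; the point moves down with the key
- place_left (a point): centre, at bench level, of the left place (as the robot sees it) of the fixed wooden vial rack: three square places in a row, 50 mm apart, each 44 x 44 mm inside and open to the bench; walls 24 mm high; y along the row to the robot's left. The vial in this place has its centre within 10 mm of the point, seen from above; the fourth vial stands on the bench at the right of the rack
- place_middle (a point): centre, at bench level, of the middle place (as the robot sees it) of the fixed wooden vial rack: three square places in a row, 50 mm apart, each 44 x 44 mm inside and open to the bench; walls 24 mm high; y along the row to the robot's left. The vial in this place has its centre within 10 mm of the point, seen from above; the fourth vial stands on the bench at the right of the rack
- place_right (a point): centre, at bench level, of the right place (as the robot sees it) of the fixed wooden vial rack: three square places in a row, 50 mm apart, each 44 x 44 mm inside and open to the bench; walls 24 mm high; y along the row to the robot's left. The vial in this place has its centre within 10 mm of the point, seen from above; the fourth vial stands on the bench at the right of the rack
- vial_a_mid (a point): centre (half-way up) of a loose vial: white cap, clear glass, 25 diameter x 50 tall mm; stands upright on the bench, in a place of the rack or beside it
- vial_d_mid (a point): centre (half-way up) of a loose vial: blue cap, clear glass, 25 diameter x 50 tall mm; stands upright on the bench, in a place of the rack or beside it
- vial_c_mid (a point): centre (half-way up) of a loose vial: black cap, clear glass, 28 diameter x 62 tall mm; stands upright on the bench, in a place of the rack or beside it
- vial_amber_mid (a point): centre (half-way up) of a loose vial: amber-brown glass, black cap, 36 diameter x 78 tall mm; stands upright on the bench, in a place of the rack or beside it
- eraser_mid (a point): centre of a loose blue-and-white eraser, 21 x 42 x 13 mm, lying at the right of the counter; bystander
- loupe_mid (a point): centre of a loose black eyepiece loupe, 37 mm across and 37 mm tall, standing at the left of the counter; bystander

How it is judged:
By the outcome, as a careful person would: the job done as asked, in the order asked, and still so for the second after the job is handed in, with the robot touching nothing.
It also fails if it takes over 38 s, if anything falls off the work surface, if the arm or the gripper's body presses on something with over 40 N, if the wrist force passes 120 N, or if a joint passes its speed limit or range.

## Robot

A 7-joint arm with a two-finger parallel gripper is mounted at the origin on the work surface; the furniture and walls round the work are solid. World frame = base frame: x ahead of the robot, y to its left, z up, the work surface at z = 0. Lengths are in m, angles in rad, forces in N, time in s.
With the tool pointing down it reaches from about 0.425 to 0.925 m from the base axis. Payload 6.8 kg.
Tool frame: the origin (TCP) lies at the very end of the fingers, on their centre line; the grasp point (between the pads) lies 19 mm behind it; z points along the fingers, x is the direction in which the jaws open and shut, and the axes are right-handed (so a half turn about z gives the same grasp; the last joint's range is limited). The gripper opens to 85 mm and grips with 20 to 120 N. Pads are 22 mm wide; open, the fingers measure 114 mm over their backs; the gripper's body (76 mm by 85 mm) begins 54 mm behind the grasp point. The pads swing forward as they close: fully open they stand 13 mm farther back than shut.
Start: joints at [1.192, 0.477, 0.022, 1.555, -0.011, 1.109, -0.083], TCP at [0.181, -0.65, 0.231] pointing down, gripper open.
Joint ranges: [-2.96, 2.96], [-0.34, 2.1], [-1.41, 1.46], [0.24, 2.44], [-1.37, 4.51], [0.17, 1.92], [-2.96, 2.96]. Speed limits (rad/s): [2.39, 2.39, 3.14, 3.14, 3.14, 3.14, 3.14].

## Interface

Orientations are given as a rotation vector (axis times angle).
In Python, from bench import * gives the robot as it stands.
- The arm moves only by the tool servo_tool, never from a script. Its argument "increments" is one flat list of numbers, 7 for each row, row after row: the shift along the tool's x, y, z in mm, then the turn, a rotation vector about the tool's x, y, z in rad, then the finger opening in mm, from 0 to 85.4. In form: [tx, ty, tz, wx, wy, wz, fingers, tx, ty, tz, wx, wy, wz, fingers, ...]. A call has exactly 8 rows; each row shifts and turns the commanded pose from where the row before left it, along the tool's axes as they then stand; what a row does not reach is not made up. A row lasts 1/8 s, in which the tool goes at most 62.5 mm and 10.7 degrees, less where a joint would pass 70% of its speed; a pose out of reach is approached as far as the arm can. A call is refused whole if a number of a shift passes 62.5 or a number of a turn 0.188, either way. A call with a gripper value outside its range is refused whole. The fingers move at their own pace and stop on an object; "squeeze" is the grip in N (left out, the last holds). Time passes only in rows, so rows that do not move let the fingers close, or fill a call up. It gives the time, the measured TCP pose, the force and the opening at its end, in the units of the state.
- get_obs(): the state, without advancing time (a new reading comes with each control period).
- grab_frame(name): name is "scene" or "side" or "wrist"; returns (picture, depth): 400x640x3 uint8, red, green, blue; 400x640 float32, m along the optical axis (not along the pixel's ray), 0 where there is no reading.
- calibration(name): a dict with "fx", "fy", "cx", "cy" (pixels), "eye" and "orientation" of the camera in the world; the wrist camera has in their place "T_tool_cam" (4x4, takes a point from camera to tool coordinates, whose origin is the TCP and whose axes are the tool frame's). Camera axes: x right, y up, looking along -z (the intrinsics and any distortion apply to the point x, -y, -z); pixel columns grow to the right and rows downward; lengths in m; the calibration is good to about 2 mm. A picture is of the moment at which its call begins: read the wrist's pose just before it. calibration takes no time and is no camera call.
- hand_in(): hands the job in, once; it reports no verdict.
The state is a dict: "clock": time; "joints": joint angles; "qvel": joint speeds; "tau": joint torques, N m; "tcp_pos": TCP position; "orientation": TCP orientation; "contact_force": force on the tool from outside, world axes, zero at the start; "moment": the same for the moment, N m; "grip_width": finger opening in m.
Only numpy, scipy, OpenCV 4.12 (cv2) and the standard library are available. Lean on these libraries where they do the work, as an engineer would, in place of code of your own. Each camera call takes 0.05 s, during which the arm holds its last target.

## Working session

There is one attempt and no reset: what is moved stays moved. The work goes in short steps, Python scripts to look and compute and a tool call to move; the robot and the scene stay as the last step left them, time stands still between calls to the robot, and variables do not carry over. Pictures are saved under pics/ and viewed, and the job is handed in when it is done.

Besides the shell and the picture viewer there is one more tool, called after "Emit:" as name(argument=value, ...), one argument or row to a line, values as JSON. servo_tool: Moves the arm, as the interface text tells. Its arguments: {"type":"object","properties":{"increments":{"type":"array","items":{"type":"number"}},"squeeze":{"type":"number"}},"required":["increments"]}

```bash
ls; mkdir -p pics; python3 - <<'E'
from bench import *
import cv2
o=get_obs()
for k in o: print(k,o[k])
for n in ["scene","side","wrist"]:
    im,d=grab_frame(n); cv2.imwrite(f"pics/{n}0.png",im[:,:,::-1]); print(n,calibration(n), (d>0).mean())
E
```

```text
pics
clock 0.0
joints [ 1.19187413  0.47781123  0.02235922  1.55643282 -0.01150673  1.10932847
 -0.08309914]
qvel [-0.00055448 -0.00210223  0.0001827   0.00020206  0.00101101  0.00021949
 -0.00067105]
tau [-4.31871476e-04 -5.96456122e+01  1.60739567e+00 -2.81203347e+01
  1.24125709e-02  9.29308328e-03  1.17210843e-05]
tcp_pos [ 0.18039591 -0.64983294  0.23032651]
orientation [-2.50019708e+00  1.90060518e+00  2.44179562e-03]
contact_force [ 0.00180479 -0.25124085  0.97459477]
moment [-0.01174399 -0.03804423 -0.03578668]
grip_width 0.08558696900725675
scene {'fx': 385.2290597069037, 'fy': 385.2290597069037, 'cx': 313.31266549974794, 'cy': 198.3279736262726, 'eye': array([ 0.26742622, -0.65298635,  0.56381341]), 'orientation': array([ 0.98799408, -0.24203187, -0.42385178])} 0.9834609375
side {'fx': 483.8389779502075, 'fy': 483.8389779502075, 'cx': 323.20122167494225, 'cy': 193.94536885483183, 'eye': array([ 0.26930469, -0.72493563,  0.78571891]), 'orientation': array([ 0.84367618, -0.16465442, -0.3815555 ])} 0.99487109375
wrist {'fx': 293.5588481973931, 'fy': 293.5588481973931, 'cx': 316.844191476434, 'cy': 200.63509953907487, 'T_tool_cam': array([[ 9.99999995e-01, -1.02558263e-04,  1.06748400e-05,
         3.50198077e-05],
       [-9.45723535e-05, -9.53502721e-01, -3.01384391e-01,
        -7.72071434e-02],
       [ 4.10879487e-05,  3.01384388e-01, -9.53502726e-01,
        -1.42320097e-01],
       [ 0.00000000e+00,  0.00000000e+00,  0.00000000e+00,
         1.00000000e+00]])} 0.996015625
```

View pics/scene0.png

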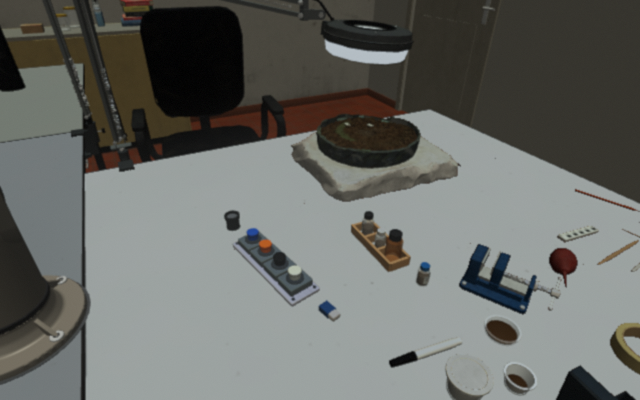

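View pics/side0.png

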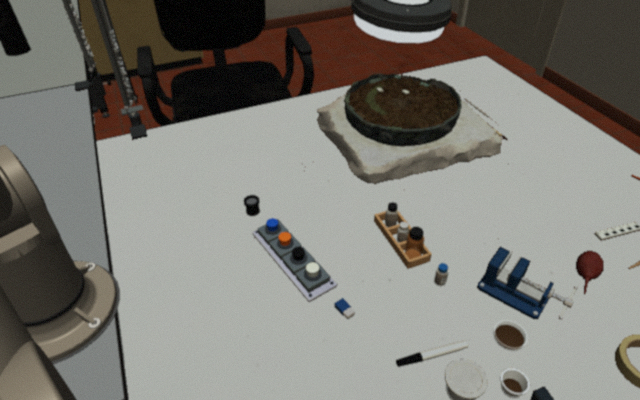

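View pics/wrist0.png

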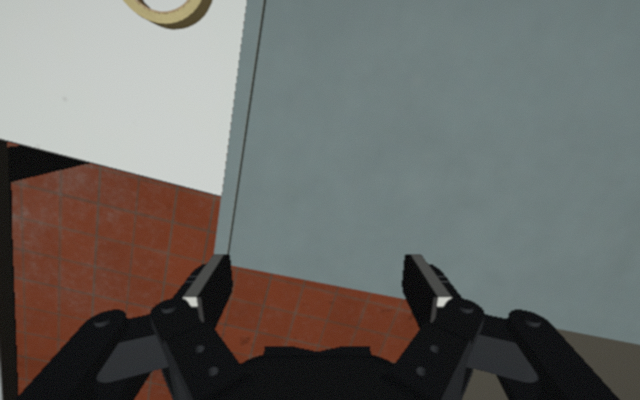

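The views show the counter at about (275,265) in scene, with keys blue, orange, black, white from far to near. The rack is at about (380,243), with the blue-capped vial outside it at (424,273). I'll zoom in on the vials and measure.

```bash
cat > h.py <<'E'
import numpy as np, cv2
from scipy.spatial.transform import Rotation as R
from bench import *
def ray(c,u,v,T=None):
    d=np.array([(u-c['cx'])/c['fx'],-(v-c['cy'])/c['fy'],-1.])
    if T is None: return np.array(c['eye']),R.from_rotvec(c['orientation']).as_matrix()@d
    return T[:3,3],T[:3,:3]@d
def onz(c,u,v,z,T=None):
    e,d=ray(c,u,v,T); return e+d*(z-e[2])/d[2]
def wristT(o):
    T=np.eye(4);T[:3,:3]=R.from_rotvec(o['orientation']).as_matrix();T[:3,3]=o['tcp_pos']
    return T@calibration('wrist')['T_tool_cam']
def tri(r1,r2):
    A=np.array([r1[1],-r2[1]]).T
    s=np.linalg.lstsq(A,r2[0]-r1[0],rcond=None)[0]
    p,q=r1[0]+s[0]*r1[1],r2[0]+s[1]*r2[1]
    return (p+q)/2,np.linalg.norm(p-q)
E
python3 - <<'E'
from h import *
s=cv2.imread('pics/scene0.png');d=cv2.imread('pics/side0.png')
a=cv2.resize(s[195:330,215:440],None,fx=3.4,fy=3.4,interpolation=cv2.INTER_CUBIC)
b=cv2.resize(d[185:320,235:460],None,fx=3.4,fy=3.4,interpolation=cv2.INTER_CUBIC)
cv2.imwrite('pics/za.png',a);cv2.imwrite('pics/zb.png',b)
E
```

```text
(no output)
```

View pics/za.png

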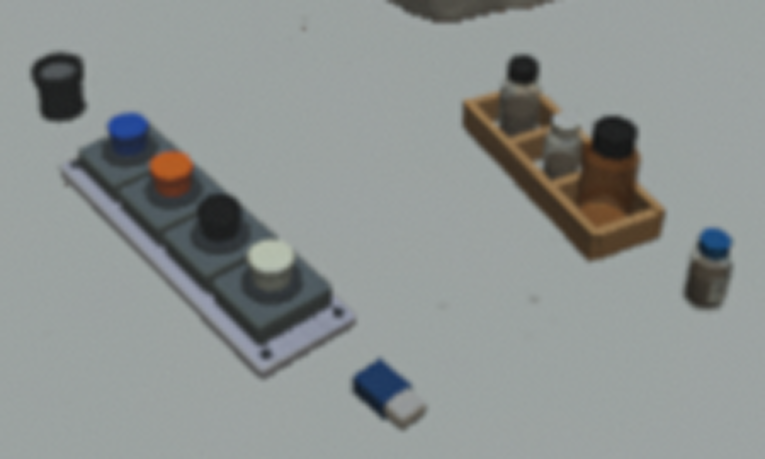

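View pics/zb.png

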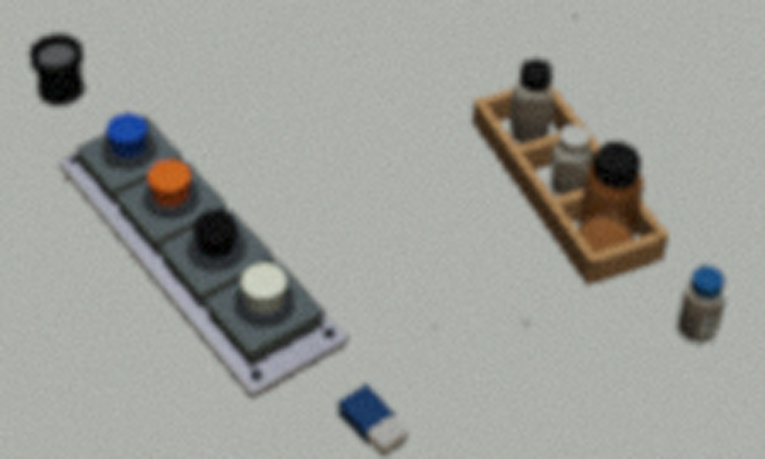

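```bash
python3 - <<'E'
from h import *
np.set_printoptions(precision=4,suppress=True)
cs,cd=calibration('scene'),calibration('side')
P={'blue':((128,125),(128,130)),'orange':((171,166),(169,176)),'black':((219,209),(216,227)),'white':((271,256),(264,279)),'vblack':((523,66),(536,70)),'vwhite':((566,120),(575,137)),'vamber':((615,133),(617,160)),'vblue':((715,240),(708,276)),'loupe':((58,70),(57,49)),'eraser':((390,390),(372,415))}
for n,(a,b) in P.items():
    u,v=a[0]/3.4+214.6,a[1]/3.4+194.6; U,V=b[0]/3.4+234.6,b[1]/3.4+184.6
    p,e=tri(ray(cs,u,v),ray(cd,U,V))
    print(n,p,round(e,4), onz(cs,u,v,.051),onz(cd,U,V,.051))
E
```

```text
blue [0.4558 0.0084 0.0521] 0.0 [0.4562 0.0098 0.051 ] [0.4561 0.0095 0.051 ]
orange [ 0.469  -0.0317  0.0427] 0.0008 [ 0.4662 -0.0418  0.051 ] [ 0.4664 -0.0392  0.051 ]
black [ 0.4804 -0.0835  0.043 ] 0.0003 [ 0.4773 -0.0923  0.051 ] [ 0.4781 -0.0903  0.051 ]
white [ 0.4938 -0.1284  0.0369] 0.0011 [ 0.4882 -0.1428  0.051 ] [ 0.4892 -0.1392  0.051 ]
vblack [ 0.722  -0.0461  0.0514] 0.0023 [ 0.7229 -0.0468  0.051 ] [ 0.7217 -0.0447  0.051 ]
vwhite [ 0.715  -0.1084  0.0489] 0.0012 [ 0.7134 -0.1112  0.051 ] [ 0.7134 -0.1096  0.051 ]
vamber [ 0.7157 -0.1544  0.0701] 0.0029 [ 0.7336 -0.1367  0.051 ] [ 0.7271 -0.1377  0.051 ]
vblue [ 0.7341 -0.2331  0.0387] 0.003 [ 0.7234 -0.2445  0.051 ] [ 0.726  -0.2397  0.051 ]
loupe [0.4458 0.1444 0.0137] 0.0005 [0.4339 0.0903 0.051 ] [0.4371 0.1025 0.051 ]
eraser [ 0.5239 -0.2184  0.0002] 0.0027 [ 0.5014 -0.2587  0.051 ] [ 0.5067 -0.25    0.051 ]
```

Emit:
servo_tool(
  increments=[-40,-38,0,0,0,0,0,-40,-38,0,0,0,0,0,-40,-38,0,0,0,0,0,-40,-38,0,0,0,0,0,-40,-38,0,0,0,0,0,-40,-38,0,0,0,0,0,-40,-38,0,0,0,0,0,-40,-38,0,0,0,0,0],
  squeeze=20,
)

```text
clock: 1.15
tcp_pos: [0.3884, -0.2591, 0.2314]
orientation: [2.501, -1.901, 0.0]
contact_force: [0.7, -0.3, -0.4]
grip_width: 0.0
```

Emit:
servo_tool(
  increments=[-27,-26,10,0,0,0,0,-27,-26,10,0,0,0,0,-27,-26,10,0,0,0,0,-27,-26,10,0,0,0,0,-30,-27,10,0,0,0,0,0,0,0,0,0,0,0,0,0,0,0,0,0,0,0,0,0,0,0,0,0],
)

```text
clock: 2.15
tcp_pos: [0.4768, -0.094, 0.1814]
orientation: [2.499, -1.903, 0.001]
contact_force: [0.8, 0.4, 0.6]
grip_width: -0.0003
```

```bash
python3 - <<'E'
from h import *
np.set_printoptions(precision=4,suppress=True)
o=get_obs();T=wristT(o);np.savez('w1.npz',T=T,p=o['tcp_pos'])
print(o['tcp_pos'],o['orientation'],o['contact_force'])
im,d=grab_frame('wrist');cv2.imwrite('pics/w1.png',im[:,:,::-1]);np.save('w1d.npy',d)
im,d=grab_frame('scene');cv2.imwrite('pics/s1.png',im[:,:,::-1])
E
```

```text
[ 0.4768 -0.094   0.1814] [ 2.4987 -1.9035  0.0006] [0.7553 0.3754 0.6487]
```

View pics/w1.png

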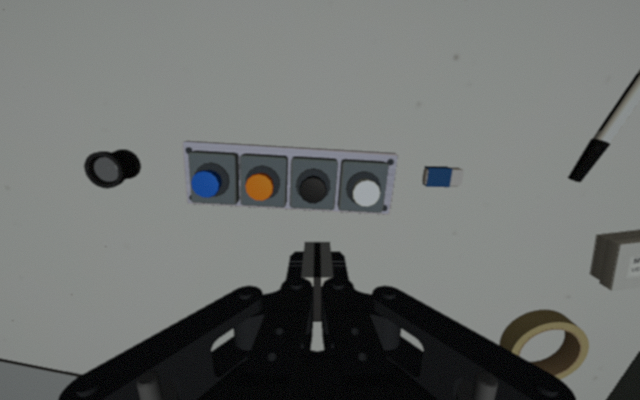

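View pics/s1.png

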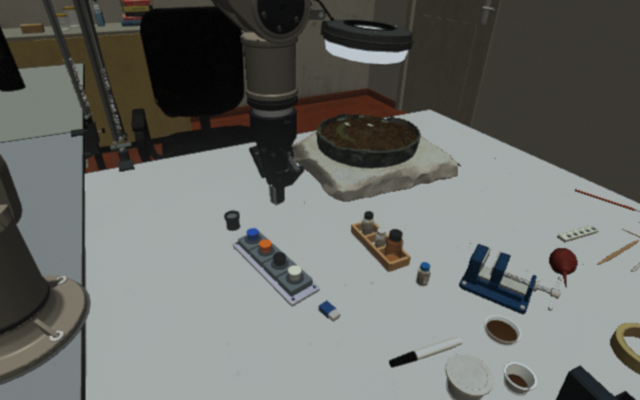

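The wrist view shows the keys at (206,183) blue, (259,187) orange, (314,190) black and (366,193) white. Next I'll segment them and triangulate against scene and side.

```bash
python3 - <<'E'
from h import *
np.set_printoptions(precision=4,suppress=True)
w=np.load('w1.npz');T=w['T'];c=calibration('wrist')
im=cv2.imread('pics/w1.png');hsv=cv2.cvtColor(im,cv2.COLOR_BGR2HSV)
D=np.load('w1d.npy')
cs=calibration('scene');cd=calibration('side')
rot=R.from_rotvec(cs['orientation']).as_matrix().T@(w['p']-cs['eye']);print('tcp in scene px',cs['cx']+cs['fx']*rot[0]/-rot[2],cs['cy']-cs['fy']*rot[1]/-rot[2])
M={'blue':cv2.inRange(hsv,(100,150,60),(130,255,255)),'orange':cv2.inRange(hsv,(3,150,80),(20,255,255)),'black':cv2.inRange(hsv,(0,0,0),(180,255,55)),'white':cv2.inRange(hsv,(0,0,165),(180,60,255))}
roi={'blue':(206,183),'orange':(259,187),'black':(314,190),'white':(366,193)}
S={'blue':((128,125),(128,130)),'orange':((171,166),(169,176)),'black':((219,209),(216,227)),'white':((271,256),(264,279))}
for n,(x,y) in roi.items():
    m=np.zeros_like(M[n]);m[y-22:y+22,x-24:x+24]=M[n][y-22:y+22,x-24:x+24]
    cn=max(cv2.findContours(m,0,2)[0],key=cv2.contourArea)
    (u,v),r=cv2.minEnclosingCircle(cn)
    print(n,(round(u,1),round(v,1)),round(r,1),cv2.contourArea(cn),cv2.boundingRect(cn),'plane',onz(c,u,v,.051,T))
    dd=np.median(D[int(v)-3:int(v)+4,int(u)-3:int(u)+4]);e,dr=ray(c,u,v,T);print('  depth',e+dr*dd)
    a,b=S[n]
    for q,(cc,U,V) in {'sc':(cs,a[0]/3.4+214.6,a[1]/3.4+194.6),'sd':(cd,b[0]/3.4+234.6,b[1]/3.4+184.6)}.items():
        p,er=tri((e,dr),ray(cc,U,V));print('  ',q,p,round(er,4))
cv2.imwrite('pics/w1z.png',cv2.resize(im[130:280,170:440],None,fx=2.9,fy=2.9,interpolation=cv2.INTER_CUBIC))
E
```

```text
tcp in scene px 276.24303910283845 202.13493155432866
blue (205.1, 183.8) 14.4 553.0 (192, 170, 28, 27) plane [0.4561 0.0111 0.051 ]
  depth [0.4561 0.0111 0.051 ]
   sc [0.4562 0.011  0.0504] 0.0008
   sd [0.4561 0.011  0.05  ] 0.001
orange (259.0, 186.5) 14.2 543.0 (246, 174, 27, 26) plane [ 0.4671 -0.0392  0.051 ]
  depth [ 0.4671 -0.0392  0.051 ]
   sc [ 0.4668 -0.0392  0.049 ] 0.0006
   sd [ 0.4667 -0.039   0.0506] 0.0005
black (313.0, 185.6) 17.1 824.5 (296, 169, 34, 34) plane [ 0.4817 -0.089   0.051 ]
  depth [ 0.4817 -0.089   0.0508]
   sc [ 0.4797 -0.0887  0.047 ] 0.0021
   sd [ 0.4799 -0.0886  0.048 ] 0.0024
white (366.0, 193.0) 11.7 378.5 (355, 182, 23, 23) plane [ 0.4882 -0.1403  0.051 ]
  depth [ 0.4882 -0.1404  0.0508]
   sc [ 0.4884 -0.1409  0.0494] 0.0012
   sd [ 0.4887 -0.1401  0.0522] 0.0004
```

View pics/w1z.png

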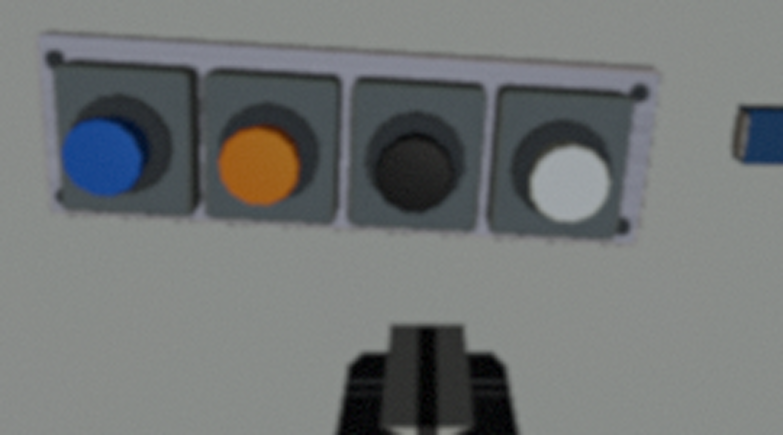

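Emit:
servo_tool(
  increments=[-4,-2,10,0,0,0,0,0,0,25,0,0,0,0,0,0,30,0,0,0,0,0,0,30,0,0,0,0,0,0,17,0,0,0,0,0,0,8,0,0,0,0,0,0,0,0,0,0,0,0,0,0,0,0,0,0],
)

```text
clock: 3.25
tcp_pos: [0.4788, -0.0884, 0.0621]
orientation: [-2.5, 1.901, -0.002]
contact_force: [0.1, 0.3, 0.8]
grip_width: 0.0001
```

```bash
python3 - <<'E'
from h import *
o=get_obs();print(o['tcp_pos'],o['contact_force'])
im,d=grab_frame('wrist');im=im[:,:,::-1]
cv2.imwrite('pics/w2.png',im)
im,d=grab_frame('side');cv2.imwrite('pics/sd2.png',cv2.resize(im[150:320,220:440,::-1],None,fx=3.4,fy=3.4,interpolation=cv2.INTER_CUBIC))
E
```

```text
[ 0.47882882 -0.08844036  0.06211068] [0.11567701 0.34687483 0.77694125]
```

View pics/w2.png

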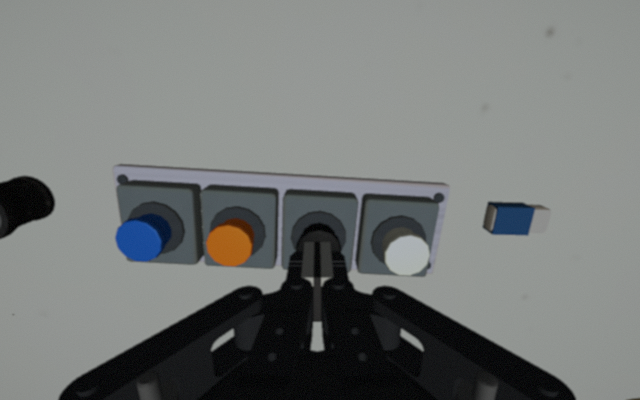

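View pics/sd2.png

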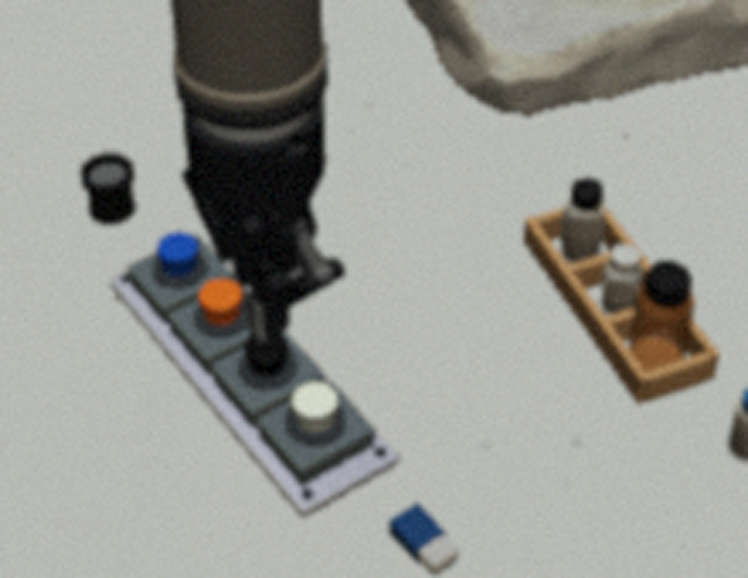

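The closed fingertips hang right over the black key (w2 at about 318,240), and the neighbouring keys are clear. Pressing now.

Emit:
servo_tool(
  increments=[0,0,6,0,0,0,0,0,0,4,0,0,0,0,0,0,3,0,0,0,0,0,0,3,0,0,0,0,0,0,3,0,0,0,0,0,0,2,0,0,0,0,0,0,0,0,0,0,0,0,0,0,0,0,0,0],
)

```text
clock: 4.35
tcp_pos: [0.4781, -0.0884, 0.0404]
orientation: [2.501, -1.901, 0.0]
contact_force: [-1.8, -0.3, 4.4]
grip_width: -0.0002
```

Emit:
servo_tool(
  increments=[0,0,1.5,0,0,0,0,0,0,0,0,0,0,0,0,0,0,0,0,0,0,0,0,0,0,0,0,0,0,0,0,0,0,0,0,0,0,0,0,0,0,0,0,0,0,0,0,0,0,0,0,0,0,0,0,0],
)

```text
clock: 5.35
tcp_pos: [0.4781, -0.0884, 0.0392]
orientation: [2.501, -1.901, 0.0]
contact_force: [-2.6, -0.4, 8.1]
grip_width: -0.0
```

The force at the stop is 8 N, so the black key is down. Now lifting and moving to white.

Emit:
servo_tool(
  increments=[0,0,-12,0,0,0,0,0,0,-25,0,0,0,0,13,1,0,0,0,0,0,20,1.5,0,0,0,0,0,20,1.5,0,0,0,0,0,0,0,0,0,0,0,0,0,0,0,0,0,0,0,0,0,0,0,0,0,0],
)

```text
clock: 6.35
tcp_pos: [0.4882, -0.1395, 0.0757]
orientation: [-2.502, 1.9, 0.001]
contact_force: [-0.4, 0.0, -1.0]
grip_width: -0.0002
```

```bash
python3 - <<'E'
from h import *
o=get_obs();print(o['tcp_pos'],o['contact_force'])
im,d=grab_frame('wrist');im=im[:,:,::-1]
cv2.imwrite('pics/w3.png',im)
im,d=grab_frame('side');cv2.imwrite('pics/sd3.png',cv2.resize(im[150:320,220:440,::-1],None,fx=3.4,fy=3.4,interpolation=cv2.INTER_CUBIC))
E
```

```text
[ 0.48820517 -0.13954018  0.07565602] [-3.79038160e-01  1.01091261e-04 -1.02432087e+00]
```

View pics/w3.png

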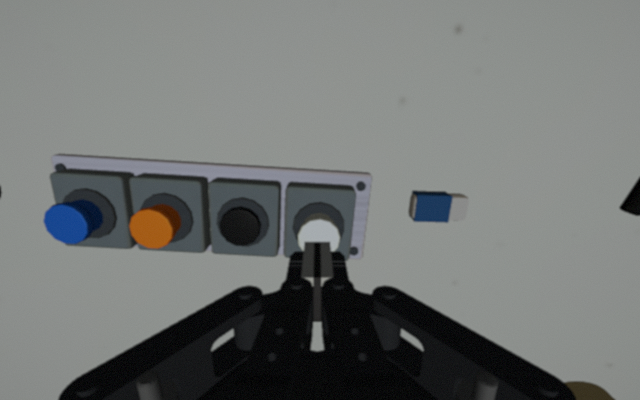

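View pics/sd3.png

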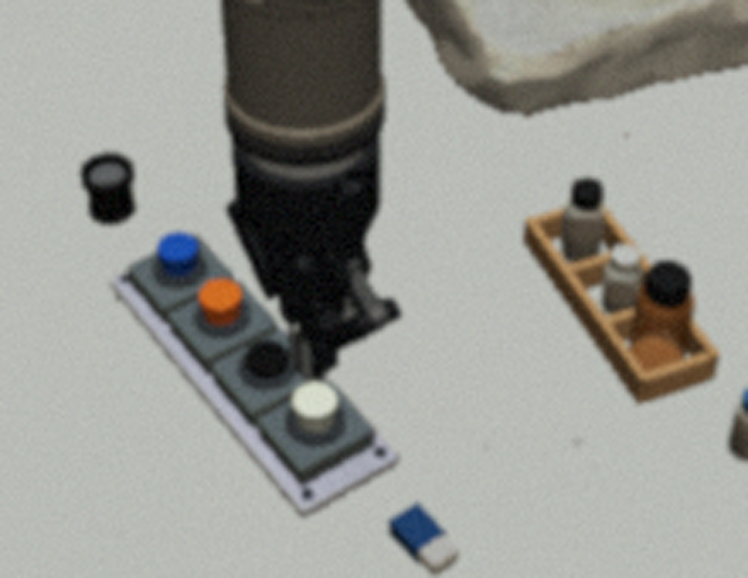

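The black key at (240,226) in w3 is clearly down, the others are up, and the fingertips are over white. Pressing white.

Emit:
servo_tool(
  increments=[0,0,12,0,0,0,0,0,0,8,0,0,0,0,0,0,5,0,0,0,0,0,0,4,0,0,0,0,0,0,3,0,0,0,0,0,0,3,0,0,0,0,0,0,2,0,0,0,0,0,0,0,0,0,0,0],
)

```text
clock: 7.45
tcp_pos: [0.4883, -0.1405, 0.0391]
orientation: [2.501, -1.901, -0.0]
contact_force: [-3.8, 0.3, 7.9]
grip_width: 0.0003
```

Emit:
servo_tool(
  increments=[0,0,-12,0,0,0,0,0,0,-25,0,0,0,0,-18,-1,0,0,0,0,0,-30,-2,0,0,0,0,0,-30,-2,0,0,0,0,0,-25,-1.5,0,0,0,0,0,0,0,0,0,0,0,0,0,0,0,0,0,0,0],
)

```text
clock: 8.45
tcp_pos: [0.467, -0.0397, 0.0756]
orientation: [2.501, -1.901, 0.0]
contact_force: [-0.3, 0.1, 0.9]
grip_width: 0.0004
```

```bash
python3 - <<'E'
from h import *
o=get_obs();print(o['tcp_pos'],o['contact_force'])
im,d=grab_frame('wrist');im=im[:,:,::-1]
cv2.imwrite('pics/w4.png',im)
E
```

```text
[ 0.46703706 -0.03972231  0.07561404] [-0.2515883   0.13048641  0.94160491]
```

View pics/w4.png

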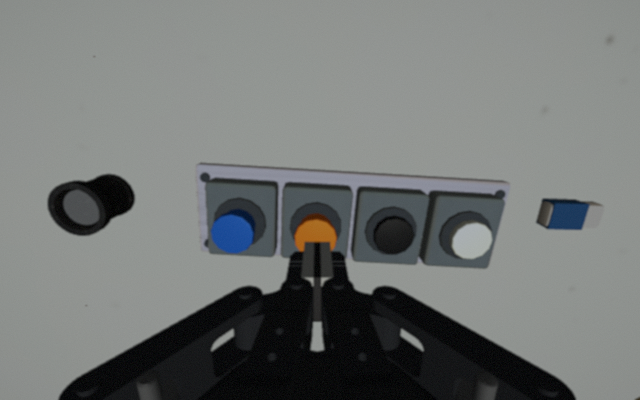

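Black (393,235) and white (471,240) are down, and the fingertips are centred over orange (316,234). Pressing orange.

Emit:
servo_tool(
  increments=[0,0,12,0,0,0,0,0,0,8,0,0,0,0,0,0,5,0,0,0,0,0,0,4,0,0,0,0,0,0,3,0,0,0,0,0,0,3,0,0,0,0,0,0,2,0,0,0,0,0,0,0,0,0,0,0],
)

```text
clock: 9.5
tcp_pos: [0.467, -0.0397, 0.039]
orientation: [2.5, -1.901, 0.0]
contact_force: [-3.2, -1.3, 8.3]
grip_width: -0.0001
```

Emit:
servo_tool(
  increments=[0,0,-12,0,0,0,0,0,0,-25,0,0,0,0,0,0,-30,0,0,0,0,0,0,-35,0,0,0,0,0,0,-30,0,0,0,0,0,0,-10,0,0,0,0,0,0,0,0,0,0,0,0,0,0,0,0,0,0],
)

```text
clock: 10.5
tcp_pos: [0.4664, -0.0395, 0.1797]
orientation: [2.5, -1.901, -0.002]
contact_force: [0.6, -0.5, -0.5]
grip_width: 0.0002
```

```bash
python3 - <<'E'
from h import *
np.set_printoptions(precision=4,suppress=True)
o=get_obs();T=wristT(o);c=calibration('wrist');print(o['tcp_pos'],o['contact_force'])
im,D=grab_frame('wrist');im=im[:,:,::-1].copy()
cv2.imwrite('pics/w5.png',im)
for n,p in {'blue':(.4561,.011,.051),'orange':(.467,-.039,.041),'black':(.4777,-.0897,.041),'white':(.4884,-.1403,.041)}.items():
    q=np.linalg.inv(T)@np.r_[p,1];u=c['cx']+c['fx']*q[0]/-q[2];v=c['cy']-c['fy']*q[1]/-q[2]
    dd=np.median(D[int(v)-3:int(v)+4,int(u)-3:int(u)+4]);e,dr=ray(c,u,v,T);print(n,u,v,e+dr*dd)
im,d=grab_frame('scene');cv2.imwrite('pics/s5.png',cv2.resize(im[170:340,210:450,::-1],None,fx=3.2,fy=3.2,interpolation=cv2.INTER_CUBIC))
E
```

```text
[ 0.4664 -0.0395  0.1797] [ 0.6131 -0.5206 -0.51  ]
blue 263.14330502278295 188.35122764364823 [0.4561 0.011  0.051 ]
orange 316.61273714210375 188.51435455873707 [ 0.467  -0.039   0.0408]
black 368.61786264009476 191.69157455205706 [ 0.4777 -0.0897  0.0411]
white 420.1900700718398 194.8223218127137 [ 0.4884 -0.1403  0.0409]
```

View pics/w5.png

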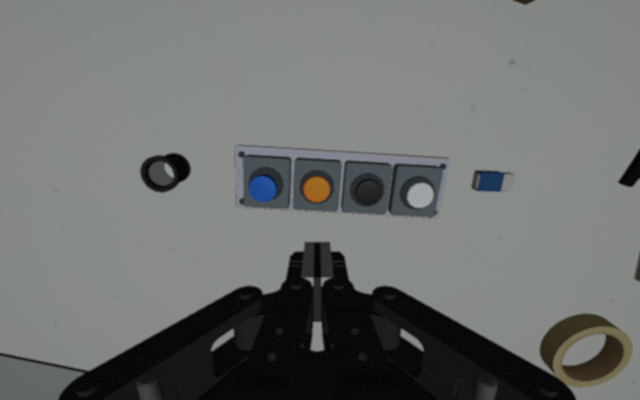

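View pics/s5.png

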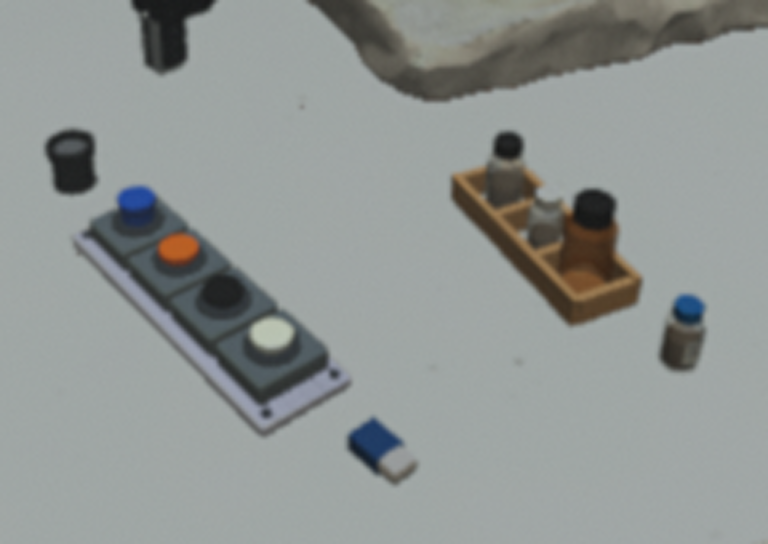

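Orange, black and white are down, blue is up, the bystanders and vials look unmoved, and the gripper is clear at 0.18 m.

```bash
python3 -c "
from bench import *
print(hand_in())"
```

```text
the job is handed in; nothing more can be done
None
```

I pressed the three keys with the closed fingertips in rack order, left to right: black, then white, then orange for the amber vial. I handed the job in at about 10.6 s.

- **Keys:** At the bottom of each press the wrist read about 8 N upward. The last wrist depth check put the three pressed tops at 40.8–41.1 mm, which is the full 10 mm down. The blue key was still up at 51.0 mm.
- **Surroundings:** The last pictures showed the vials, eraser and loupe unmoved. The gripper was clear of everything, at 0.18 m.
- **Disagreements:** My first measurement from the scene and side cameras alone put some key tops too low, at 37–43 mm. In the first wrist view, the black key's outline came out about 4 mm off because its shadow merged into it. I took the wrist-view positions instead, with the black key set from its neighbours' positions. No check failed after that.

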